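# Cover the tablet jars

### The job

The four steel tablet jars have been left open: put each of the four knobbed lids on the jar it fits by size, so that every lid lies flat and fully home in its jar's mouth. Leave the jars standing where they are (a nudge does no harm), and do not disturb the spirit bottle and the medicine carton.

Things in the scene. Friction and masses are not known exactly. Their poses are not given: they have to be found in the camera images.
- knob_tiny (a point): Loose steel lid, 64 mm across, for the tiny jar; lies knob up on the table at the start. Point: middle of its round black knob (22 mm diameter, 20 mm tall, on a 12 mm stem), on the axis, z up. Below this point: lid's top 21 mm, flange underside 26 mm, foot 37 mm. Plug under the flange: 50 mm across, tapering to 38 mm at the foot. About 46 g.
- mouth_tiny (a point): Loose open steel jar, round, upright, 60 mm outer diameter, 62 mm tall, wall 2.5 mm, mouth 55 mm across, holding tablets to about 25 mm below the rim. Point: centre of the mouth at rim height, z up. With its lid home the flange lies on the rim and the knob's middle is 26 mm above this point.
- knob_small (a point): Loose steel lid, 84 mm across, for the small jar; lies knob up on the table at the start. Point: middle of its round black knob (22 mm diameter, 20 mm tall, on a 12 mm stem), on the axis, z up. Below this point: lid's top 21 mm, flange underside 26 mm, foot 37 mm. Plug under the flange: 70 mm across, tapering to 58 mm at the foot. About 58 g.
- mouth_small (a point): Loose open steel jar, round, upright, 80 mm outer diameter, 75 mm tall, wall 2.5 mm, mouth 75 mm across, holding tablets to about 25 mm below the rim. Point: centre of the mouth at rim height, z up. With its lid home the flange lies on the rim and the knob's middle is 26 mm above this point.
- knob_medium (a point): Loose steel lid, 104 mm across, for the medium jar; lies knob up on the table at the start. Point: middle of its round black knob (22 mm diameter, 20 mm tall, on a 12 mm stem), on the axis, z up. Below this point: lid's top 21 mm, flange underside 26 mm, foot 37 mm. Plug under the flange: 90 mm across, tapering to 78 mm at the foot. About 75 g.
- mouth_medium (a point): Loose open steel jar, round, upright, 100 mm outer diameter, 88 mm tall, wall 2.5 mm, mouth 95 mm across, holding tablets to about 25 mm below the rim. Point: centre of the mouth at rim height, z up. With its lid home the flange lies on the rim and the knob's middle is 26 mm above this point.
- knob_large (a point): Loose steel lid, 124 mm across, for the large jar; lies knob up on the table at the start. Point: middle of its round black knob (22 mm diameter, 20 mm tall, on a 12 mm stem), on the axis, z up. Below this point: lid's top 21 mm, flange underside 26 mm, foot 37 mm. Plug under the flange: 110 mm across, tapering to 98 mm at the foot. About 94 g.
- mouth_large (a point): Loose open steel jar, round, upright, 120 mm outer diameter, 100 mm tall, wall 2.5 mm, mouth 115 mm across, holding tablets to about 25 mm below the rim. Point: centre of the mouth at rim height, z up. With its lid home the flange lies on the rim and the knob's middle is 26 mm above this point.
- spirit_bottle: Bystander: pale lilac plastic bottle with white cap, 64 mm diameter, 150 mm tall, upright at the left end of the work. Origin at the centre of its underside.
- carton: Bystander: small medicine carton, 60 x 100 x 45 mm, green and yellow bands, at the right end of the work. Origin at the centre of its underside.
Not all that is in view belongs to the job. What is shaped like the part that bears mouth_medium but orange is not meant.

How it is judged:
By the outcome, as a careful person would: the job done as asked, in the order asked, and still so for the second after the job is handed in, with the robot touching nothing.
It also fails if it takes over 109 s, if anything falls off the work surface, if the arm or the gripper's body presses on something with over 40 N, if the wrist force passes 120 N, or if a joint passes its speed limit or range.

### The arm

A 7-joint arm with a two-finger parallel gripper is mounted at the origin on the work surface. World frame = base frame: x ahead of the robot, y to its left, z up, the work surface at z = 0. Lengths are in m, angles in rad, forces in N, time in s.
With the tool pointing down it reaches from about 0.425 to 0.975 m from the base axis. Payload 16.7 kg.
Tool frame: the origin (TCP) lies between the finger pads; the fingertips stand 19 mm ahead of it and the grasp point (between the pads) is the TCP (r.tips_ahead is the distance from the TCP to the fingertips, in m); z points along the fingers, y is the line along which they close (so a half turn about z gives the same grasp; the last joint's range is limited). The gripper opens to 85 mm and grips with 20 to 120 N. Pads are 22 mm wide; open, the fingers measure 114 mm over their backs; the gripper's body (76 mm by 85 mm) begins 54 mm behind the grasp point. The pads swing forward as they close: fully open they stand 13 mm farther back than shut.
Start: joints at [-0.149, 0.426, 0.074, 1.606, -0.034, 1.111, -0.067], TCP at [0.675, -0, 0.25] pointing down, gripper open.
Joint ranges: [-2.85, 2.85], [-0.5, 2.14], [-1.23, 1.37], [0.21, 2.46], [-1.02, 4.16], [0.16, 2.05], [-2.73, 2.73]. Speed limits (rad/s): [1.89, 1.89, 2.39, 2.39, 3.01, 3.01, 3.01].

### API

Orientations are given as a unit quaternion [x, y, z, w].
In Python, from plant import r gives the robot as it stands. The module is installed in compiled form; this text tells all that it offers.
- The arm moves only by the tool send_rows, never from a script. Its argument "deltas" is a list of rows, each a list of 3 entries, a list of its own where there are three numbers: the shift along the world's x, y, z normalised to -1 to 1, where 1 is 60 cm, then the turn, a rotation vector about the world's x, y, z normalised to -1 to 1, where 1 is pi rad, then the closure in counts, from 0 (fully open) to 255 (shut). In form: [[[dx, dy, dz], [wx, wy, wz], grip], ...]. A call has 1 to 8 rows; each row is the pose to reach, as a shift and turn from the pose commanded when the call began, turning the shorter way round; what a row does not reach only later rows make up. A row lasts 1/10 s, in which the tool goes at most 50 mm and 8.59 degrees, less where a joint would pass 70% of its speed; a pose out of reach is approached as far as the arm can. A call with a number of a shift or a turn outside -1 to 1 is refused whole. A call with a gripper value outside its range is refused whole. The fingers move at their own pace and stop on an object; "squeeze" is the grip in N (left out, the last holds). Time passes only in rows, so rows that repeat a pose let the fingers close. It gives the time, the measured TCP pose, the force, the opening and the grip force at its end, in the units of the state.
- r.state(): the state, without advancing time (a new reading comes with each control period).
- r.camera(name): name is "scene" or "side" or "wrist"; returns the picture (480x640x3 uint8, blue, green, red); there is no depth.
- r.camera_params(name): a dict with "fx", "fy", "cx", "cy" (pixels), "R" (3x3) and "t" (3): a world point X has camera coordinates R X + t; the wrist camera has in their place "hand_eye" (4x4, takes a point from camera to tool coordinates, whose origin is the TCP and whose axes are the flange's). Camera axes: x right, y down, z forward; pixel columns grow to the right and rows downward; lengths in m; the calibration is good to about 2 mm. A picture is of the moment at which its call begins: read the wrist's pose just before it. camera_params takes no time and is no camera call.
- r.finish_job(): hands the job in; it is judged then, once.
Trained networks look in the newest picture that a camera, given by its name, has taken for a name from the list of things; names that differ only in an ending like _2 or _b are one class to them, and where a whole thing is asked for, a point or a joint stands for the part that bears it (a point fixed in the world has none). Each returns a list of dicts, best first, with "confidence" (0 to 1); they miss things now and then, are a little off and sometimes report something else, mostly with a low value. They report only what shows in the picture. A call takes as long as a camera call. They do not tell look-alikes from the thing itself.
- r.spot_in(camera, label): "xy" ([column, row] in pixels, amid what is visible of it).
- r.outline_of(camera, label): "pixels" (480x640 bool, what is visible of it) and "xy" ([column, row] in pixels, amid what is visible of it).
The state is a dict: "time_s": time; "qpos": joint angles; "joint_velocities": joint speeds; "tau": joint torques, N m; "tool_pos": TCP position; "orientation": TCP orientation; "force": force on the tool from outside, world axes, zero at the start; "ft_torque": the same for the moment, N m; "grip_width": finger opening in m; "grip_force": force on a finger pad.
Only numpy, scipy, OpenCV 4.12 (cv2) and the standard library are available. Lean on these libraries where they do the work, as an engineer would, in place of code of your own. Each camera call takes 0.05 s, during which the arm holds its last target. There are 200 camera calls.

## Working session

There is one attempt and no reset: what is moved stays moved. The work goes in short steps, Python scripts to look and compute and a tool call to move; the robot and the scene stay as the last step left them, time stands still between calls to the robot, and variables do not carry over. Pictures are saved under pics/ and viewed, at most 14 in all, crops included, and the job is handed in when it is done.

Besides the shell and the picture viewer there is one more tool, called after "Request:" by a JSON object that holds its "api" and its "payload", one argument or row to a line. send_rows: Moves the arm, as the interface text tells. Scaled input: -1 to 1 covers 60 cm each way for a shift and pi rad each way for a turn. Its arguments: {"type":"object","properties":{"deltas":{"type":"array","items":{"type":"array"}},"squeeze":{"type":"number"}},"required":["deltas"]}

```bash
mkdir -p pics; cat > h.py <<'E'
from plant import r
import numpy as np, cv2
from scipy.spatial.transform import Rotation as Ro
def cam(name):
    p=r.camera_params(name)
    K=np.array([[p['fx'],0,p['cx']],[0,p['fy'],p['cy']],[0,0,1]])
    if 'R' in p: return K,np.array(p['R']),np.array(p['t'])
    s=r.state(); T=np.eye(4); T[:3,:3]=Ro.from_quat(s['orientation']).as_matrix(); T[:3,3]=s['tool_pos']
    C=np.linalg.inv(T@np.array(p['hand_eye'])); return K,C[:3,:3],C[:3,3]
def ray(c,xy,z):
    K,R,t=c; d=R.T@np.linalg.inv(K)@[*xy,1]; o=-R.T@t
    return o+d*(z-o[2])/d[2]
def proj(c,X):
    K,R,t=c; p=K@(R@np.array(X)+t); return p[:2]/p[2]
E
python3 - <<'E'
from h import *
s=r.state(); print(s['time_s'],s['tool_pos'],s['orientation'],s['grip_width'])
for n in ['scene','side','wrist']:
    c=cam(n); im=r.camera(n); cv2.imwrite(f'pics/{n}0.png',im)
    print(n,'cam at',(-c[1].T@c[2]).round(3))
    for z in ['tiny','small','medium','large']:
        for k,h in (('knob_',.037),('mouth_',{'tiny':.062,'small':.075,'medium':.088,'large':.1}[z])):
            for d in r.spot_in(n,k+z)[:3]:
                print(k+z,round(d['confidence'],2),np.round(d['xy']),ray(c,d['xy'],h).round(3))
E
```

```text
0.0 [ 6.74602024e-01 -2.20529535e-05  2.49629744e-01] [ 7.07119880e-01  7.07093395e-01 -4.80220562e-04 -4.19481596e-04] 0.0852309632617295
scene cam at [1.266 0.29  1.09 ]
knob_tiny 0.42 [328. 214.] [ 0.489 -0.045  0.037]
mouth_tiny 0.77 [426. 284.] [0.612 0.294 0.062]
knob_small 0.33 [344. 261.] [0.622 0.065 0.037]
mouth_small 0.6 [236. 217.] [ 0.641 -0.266  0.075]
knob_medium 0.86 [377. 224.] [0.463 0.103 0.037]
mouth_medium 0.86 [289. 308.] [0.839 0.01  0.088]
mouth_medium 0.78 [186. 210.] [ 0.688 -0.403  0.088]
mouth_medium 0.72 [285. 243.] [ 0.668 -0.092  0.088]
knob_large 0.67 [273. 175.] [ 0.419 -0.268  0.037]
mouth_large 0.64 [344. 257.] [0.65  0.077 0.1  ]
side cam at [ 0.229 -0.658  0.837]
knob_tiny 0.89 [274. 297.] [ 0.443 -0.106  0.037]
mouth_tiny 0.91 [262. 170.] [0.588 0.269 0.062]
knob_small 0.65 [212. 201.] [0.435 0.244 0.037]
knob_small 0.26 [350. 255.] [ 0.648 -0.086  0.037]
mouth_small 0.9 [387. 316.] [ 0.606 -0.283  0.075]
knob_medium 0.97 [240. 241.] [0.442 0.08  0.037]
mouth_medium 0.78 [457. 368.] [ 0.644 -0.44   0.088]
mouth_medium 0.69 [389. 204.] [ 0.792 -0.027  0.088]
mouth_medium 0.61 [352. 256.] [ 0.622 -0.126  0.088]
knob_large 0.77 [299. 377.] [ 0.403 -0.294  0.037]
knob_large 0.33 [214. 200.] [0.439 0.244 0.037]
mouth_large 0.88 [312. 210.] [0.611 0.032 0.1  ]
wrist cam at [0.675 0.071 0.374]
knob_tiny 0.68 [120. 279.] [ 0.466 -0.071  0.037]
knob_medium 0.59 [ 90. 109.] [0.465 0.095 0.037]
mouth_medium 0.83 [281. 314.] [ 0.638 -0.084  0.088]
mouth_medium 0.6 [479. 218.] [0.806 0.005 0.088]
knob_large 0.61 [120. 451.] [ 0.428 -0.297  0.037]
mouth_large 0.87 [257. 129.] [0.627 0.076 0.1  ]
```

View pics/scene0.png

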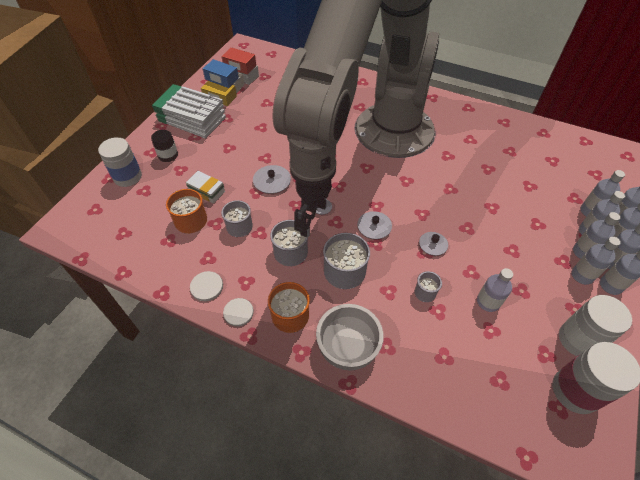

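View pics/side0.png

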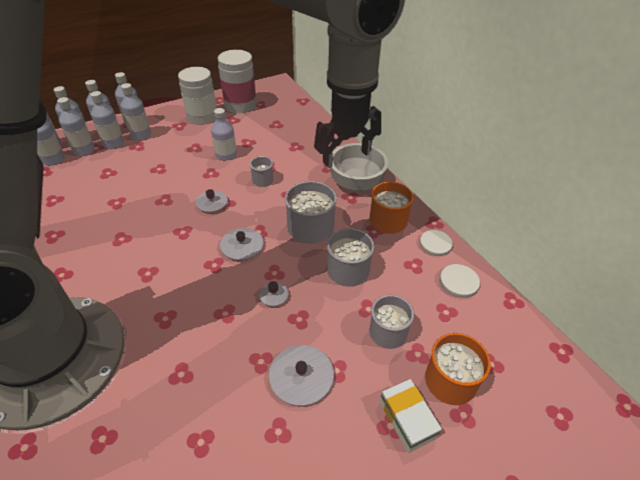

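View pics/wrist0.png

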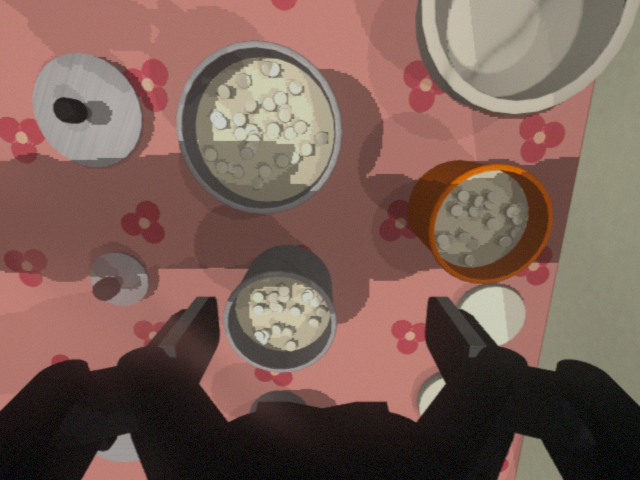

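Scene view: the lids are at about (435,239) small, (375,220) medium, (323,207) tiny and (271,177) large. The grey jars are at (428,284) tiny, (237,217) small, (289,240) medium and (345,257) large. The orange cups at (187,210) and (289,306) are decoys. In the side view all four lids are clear, and in the wrist view the large and medium grey jars are unobstructed. I'll fit known shapes to the masks.

```bash
cat > fit.py <<'E'
from h import *
from scipy.optimize import minimize
J=dict(tiny=(.03,.062),small=(.04,.075),medium=(.05,.088),large=(.06,.1))
L=dict(tiny=.032,small=.042,medium=.052,large=.062)
G=dict(mouth_tiny=(.60,.28),mouth_small=(.62,-.275),mouth_medium=(.64,-.1),mouth_large=(.625,.06),
 knob_tiny=(.45,-.10),knob_small=(.435,.244),knob_medium=(.45,.085),knob_large=(.41,-.285))
a=np.linspace(0,2*np.pi,60)
def hull(c,x,y,R,z0,z1):
    P=[proj(c,(x+R*np.cos(t),y+R*np.sin(t),z)) for z in (z0,z1) for t in a]
    return cv2.convexHull(np.array(P,np.float32))
def mask(h):
    m=np.zeros((480*2,640*2),np.uint8); cv2.fillConvexPoly(m,np.round(h*16*2).astype(np.int32),1,shift=4); return m
def fit(n,name,tol=.06):
    k,s=name.split('_'); c=cam(n)
    R,z0,z1=(J[s][0],0,J[s][1]) if k=='mouth' else (L[s],.011,.016)
    best=None
    for d in r.outline_of(n,name):
        m=d['pixels'].astype(np.uint8); cs,_=cv2.findContours(m,0,2)
        if not cs: continue
        q=max(cs,key=cv2.contourArea)
        g=ray(c,d['xy'],z1*.6)
        if np.hypot(*(g[:2]-G[name]))>tol: continue
        M=mask(cv2.convexHull(q).astype(np.float32))
        if k=='knob': M=mask(q.astype(np.float32)) if 0 else M
        f=lambda p:-(lambda A:(A&M).sum()/max(1,(A|M).sum()))(mask(hull(c,*p,R,z0,z1)))
        o=minimize(f,g[:2],method='Nelder-Mead',options=dict(initial_simplex=[g[:2],g[:2]+[.01,0],g[:2]+[0,.01]],xatol=2e-4,fatol=1e-4))
        if best is None or o.fun<best[1]: best=(o.x,o.fun,d['confidence'])
    return best
def knob(n,g,z=.037):
    # dark blob near guess, returns position at height z
    c=cam(n); im=IM[n]; u=proj(c,(*g,z)); w=int(np.linalg.norm(proj(c,(g[0]+.03,g[1],z))-u))+2
    x0,y0=np.maximum(0,np.round(u-w).astype(int)); sub=im[y0:y0+2*w,x0:x0+2*w].max(2)
    k,l,st,ce=cv2.connectedComponentsWithStats((sub<70).astype(np.uint8))
    if k<2: return None
    i=1+np.argmax(st[1:,4]); b=st[i]
    return ray(c,ce[i]+[x0,y0],z)[:2].round(4),b[2:].tolist()
IM={}
E
python3 - <<'E'
from fit import *
for n in ['side','scene']:
    IM[n]=r.camera(n)
    for name in G:
        b=fit(n,name)
        print(n,name,None if b is None else (b[0].round(4),round(-b[1],3),round(b[2],2)), knob(n,G[name]) if name[0]=='k' else '')
E
```

```text
side mouth_tiny (array([0.6009, 0.3032]), np.float64(0.964), 0.63) 
side mouth_small (array([ 0.6236, -0.2778]), np.float64(0.958), 0.81) 
side mouth_medium (array([ 0.6386, -0.0915]), np.float64(0.95), 0.76) 
side mouth_large (array([0.6315, 0.0745]), np.float64(0.97), 0.85) 
side knob_tiny (array([ 0.452, -0.081]), np.float64(0.895), 0.86) (array([ 0.4512, -0.082 ]), [10, 12, 94])
side knob_small (array([0.4421, 0.2749]), np.float64(0.933), 0.7) (array([0.4389, 0.2733]), [8, 9, 55])
side knob_medium (array([0.4498, 0.0944]), np.float64(0.96), 0.86) (array([0.4489, 0.0925]), [8, 10, 65])
side knob_large (array([ 0.4177, -0.2784]), np.float64(0.977), 0.6) (array([ 0.4157, -0.2785]), [11, 13, 111])
scene mouth_tiny (array([0.5966, 0.301 ]), np.float64(0.927), 0.75) 
scene mouth_small (array([ 0.6187, -0.2819]), np.float64(0.944), 0.94) 
scene mouth_medium (array([ 0.636, -0.098]), np.float64(0.926), 0.79) 
scene mouth_large (array([0.628 , 0.0712]), np.float64(0.966), 0.78) 
scene knob_tiny (array([ 0.4489, -0.0817]), np.float64(0.443), 0.42) (array([ 0.4495, -0.1035]), [18, 18, 324])
scene knob_small (array([0.4378, 0.2716]), np.float64(0.922), 0.8) (array([0.4405, 0.2697]), [4, 9, 30])
scene knob_medium (array([0.4511, 0.093 ]), np.float64(0.936), 0.67) (array([0.4485, 0.0924]), [7, 9, 49])
scene knob_large (array([ 0.413 , -0.2803]), np.float64(0.926), 0.71) (array([ 0.415 , -0.2797]), [6, 8, 41])
```

Request:
{"api": "send_rows", "payload": {
  "deltas": [
    [[-0.376,0.1545,-0.14],[0,0,0],80],
    [[-0.376,0.1545,-0.14],[0,0,0],80],
    [[-0.376,0.1545,-0.14],[0,0,0],80],
    [[-0.376,0.1545,-0.14],[0,0,0],80],
    [[-0.376,0.1545,-0.14],[0,0,0],80],
    [[-0.376,0.1545,-0.14],[0,0,0],80],
    [[-0.376,0.1545,-0.14],[0,0,0],80],
    [[-0.376,0.1545,-0.14],[0,0,0],80]
  ],
  "squeeze": 30
}}

```text
time_s: 3.05
tool_pos: [0.4507, 0.0926, 0.167]
orientation: [0.707, 0.707, 0.001, 0.0]
force: [-0.4, -0.1, -0.5]
grip_width: 0.0582
grip_force: 0.0
```

```bash
python3 - <<'E'
from fit import *
s=r.state();print(s['time_s'],s['tool_pos'],s['orientation'],s['grip_width'])
IM['wrist']=r.camera('wrist');cv2.imwrite('pics/w1.png',IM['wrist'])
print(knob('wrist',(.449,.0927)),proj(cam('wrist'),(.449,.0927,.037)))
E
```

```text
3.05 [0.45069788 0.09259697 0.16696717] [7.07239010e-01 7.06974118e-01 6.58547688e-04 3.81455986e-04] 0.0582027805531471
(array([0.4474, 0.0933]), [28, 32, 690]) [319.36812598 234.50929494]
```

View pics/w1.png

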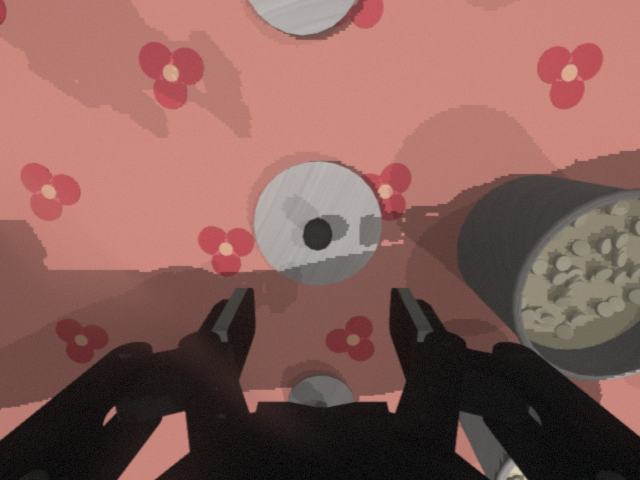

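The knob shows at (317,234), on the lid between the fingers, as predicted. Descending and gripping.

Request:
{"api": "send_rows", "payload": {
  "deltas": [
    [[-0.001,0,-0.07],[0,0,0],80],
    [[-0.001,0,-0.13],[0,0,0],80],
    [[-0.001,0,-0.18],[0,0,0],80],
    [[-0.001,0,-0.205],[0,0,0],80],
    [[-0.001,0,-0.208],[0,0,0],80],
    [[-0.001,0,-0.208],[0,0,0],80],
    [[-0.001,0,-0.208],[0,0,0],255],
    [[-0.001,0,-0.208],[0,0,0],255]
  ],
  "squeeze": 40
}}

```text
time_s: 3.9
tool_pos: [0.4496, 0.0928, 0.0425]
orientation: [0.707, 0.707, 0.001, 0.0]
force: [0.6, -0.3, -0.4]
grip_width: 0.0306
grip_force: 0.0
```

Request:
{"api": "send_rows", "payload": {
  "deltas": [
    [[0,0,0],[0,0,0],255],
    [[0,0,0],[0,0,0],255],
    [[0,0,0],[0,0,0],255],
    [[0,0,0],[0,0,0],255]
  ]
}}

```text
time_s: 4.3
tool_pos: [0.4494, 0.0928, 0.0425]
orientation: [0.707, 0.707, 0.001, 0.0]
force: [-1.7, -2.0, 11.1]
grip_width: 0.0203
grip_force: 38.7
```

Request:
{"api": "send_rows", "payload": {
  "deltas": [
    [[0,0,0.02],[0,0,0],255],
    [[0,0,0.08],[0,0,0],255],
    [[0,0,0.16],[0,0,0],255],
    [[0,0,0.24],[0,0,0],255],
    [[0,0,0.26],[0,0,0],255],
    [[0,0,0.26],[0,0,0],255]
  ]
}}

```text
time_s: 4.9
tool_pos: [0.4498, 0.093, 0.2004]
orientation: [0.707, 0.707, 0.002, 0.001]
force: [0.1, 0.2, -2.1]
grip_width: 0.0202
grip_force: 39.5
```

```bash
python3 - <<'E'
from fit import *
s=r.state();print(s['time_s'],s['tool_pos'],s['grip_width'],s['force'])
a=r.camera('wrist');b=r.camera('side');cv2.imwrite('pics/l1.png',np.hstack([cv2.resize(a,(400,300)),b[60:360,100:500]]))
E
```

```text
4.9 [0.44977174 0.09297634 0.20037487] 0.02015188931127767 [ 0.08295527  0.18959289 -2.10652218]
```

View pics/l1.png

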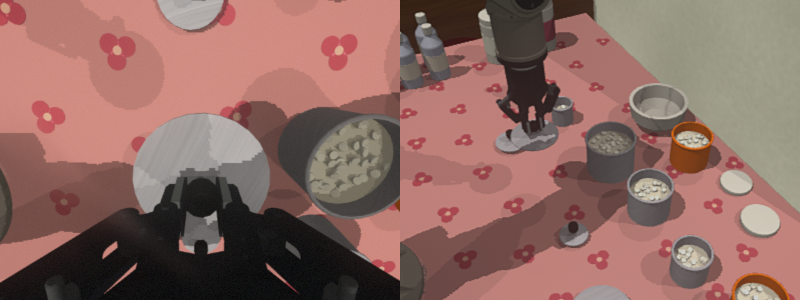

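```bash
python3 - <<'E'
from fit import *
p=r.camera_params('wrist');K=cam('wrist')[0]
T=np.eye(4);T[:3,:3]=Ro.from_quat([ 7.07119880e-01,7.07093395e-01,-4.80220562e-04,-4.19481596e-04]).as_matrix();T[:3,3]=[.6746,0,.24963]
C=np.linalg.inv(T@np.array(p['hand_eye']));c=(K,C[:3,:3],C[:3,3])
for x,y,R,z in((.637,-.095,.05,.088),(.63,.073,.06,.1)):
    q=hull(c,x,y,R,z,z)[:,0]; print('pred rim',q.min(0),q.max(0))
print(ray(c,(280.5,321.5),.088),ray(c,(259,127.5),.1))
im=cv2.imread('pics/wrist0.png')
for x,y,R,z in((.637,-.095,.05,.088),(.63,.073,.06,.1)):
    cv2.polylines(im,[np.round(hull(c,x,y,R,z,z)).astype(int)],1,(255,0,0),1)
cv2.imwrite('pics/ov.png',im[20:400,150:430])
E
```

```text
pred rim [226.4732  274.58774] [336.06055 372.16675]
pred rim [181.8154   43.85878] [342.98914 212.31609]
[ 0.63638268 -0.09089584  0.088     ] [0.62754021 0.07727471 0.1       ]
```

View pics/ov.png

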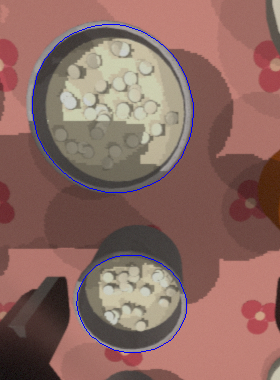

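The overlay matches both rims within 1–2 px. Moving the medium lid to its jar.

Request:
{"api": "send_rows", "payload": {
  "deltas": [
    [[0.311,-0.312,0],[0,0,0],255],
    [[0.311,-0.312,0],[0,0,0],255],
    [[0.311,-0.312,0],[0,0,0],255],
    [[0.311,-0.312,0],[0,0,0],255],
    [[0.311,-0.312,0],[0,0,0],255],
    [[0.311,-0.312,0],[0,0,0],255],
    [[0.311,-0.312,0],[0,0,0],255],
    [[0.311,-0.312,0],[0,0,0],255]
  ]
}}

```text
time_s: 5.8
tool_pos: [0.6343, -0.094, 0.1956]
orientation: [0.707, 0.707, -0.001, -0.001]
force: [-0.2, 0.5, -1.3]
grip_width: 0.0202
grip_force: 39.6
```

Request:
{"api": "send_rows", "payload": {
  "deltas": [
    [[0.003,0,-0.03],[0,0,0],255],
    [[0.003,0,-0.06],[0,0,0],255],
    [[0.003,0,-0.08],[0,0,0],255],
    [[0.003,0,-0.1],[0,0,0],255],
    [[0.003,0,-0.11],[0,0,0],255],
    [[0.003,0,-0.117],[0,0,0],255],
    [[0.003,0,-0.123],[0,0,0],255],
    [[0.003,0,-0.123],[0,0,0],255]
  ]
}}

```text
time_s: 6.6
tool_pos: [0.6372, -0.0945, 0.1236]
orientation: [0.707, 0.707, -0.0, -0.0]
force: [0.1, -0.4, -0.5]
grip_width: 0.0203
grip_force: 39.6
```

Request:
{"api": "send_rows", "payload": {
  "deltas": [
    [[0,0,-0.003],[0,0,0],255],
    [[0,0,-0.006],[0,0,0],255],
    [[0,0,-0.007],[0,0,0],255],
    [[0,0,-0.007],[0,0,0],255]
  ]
}}

```text
time_s: 7.0
tool_pos: [0.6372, -0.0945, 0.1196]
orientation: [0.707, 0.707, 0.0, 0.0]
force: [0.2, -0.4, 0.1]
grip_width: 0.0201
grip_force: 39.7
```

Request:
{"api": "send_rows", "payload": {
  "deltas": [
    [[0,0,0],[0,0,0],80],
    [[0,0,0],[0,0,0],80],
    [[0,0,0],[0,0,0],80],
    [[0,0,0],[0,0,0],80],
    [[0,0,0.08],[0,0,0],80],
    [[0,0,0.16],[0,0,0],80],
    [[0,0,0.16],[0,0,0],80]
  ]
}}

```text
time_s: 7.7
tool_pos: [0.64, -0.095, 0.2222]
orientation: [0.707, 0.707, 0.003, 0.003]
force: [1.3, -1.0, 0.0]
grip_width: 0.0585
grip_force: 0.0
```

```bash
python3 - <<'E'
from fit import *
s=r.state();print(s['time_s'],s['tool_pos'],s['grip_width'],s['force'])
a=r.camera('wrist');b=r.camera('side');cv2.imwrite('pics/m1.png',np.hstack([cv2.resize(a,(400,300)),cv2.resize(b[200:350,250:450],(400,300))]))
E
```

```text
7.7 [ 0.63999139 -0.09504799  0.22217579] 0.05845179111625882 [ 1.29348693 -1.04828207  0.04647858]
```

View pics/m1.png

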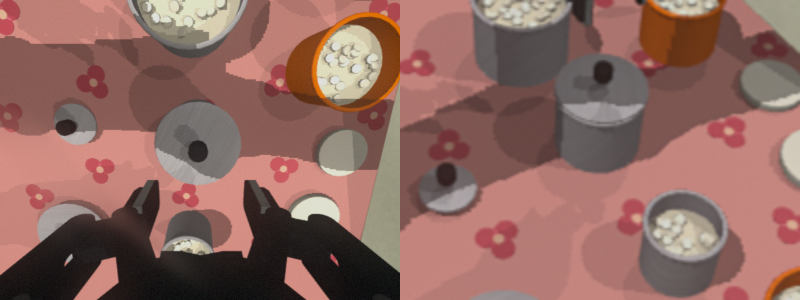

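Wrist and side crops show the medium lid flat on its jar, with the flange covering the rim. Now the large lid.

Request:
{"api": "send_rows", "payload": {
  "deltas": [
    [[-0.37,-0.306,-0.08],[0,0,0],80],
    [[-0.37,-0.306,-0.08],[0,0,0],80],
    [[-0.37,-0.306,-0.08],[0,0,0],80],
    [[-0.37,-0.306,-0.08],[0,0,0],80],
    [[-0.37,-0.306,-0.08],[0,0,0],80],
    [[-0.37,-0.306,-0.08],[0,0,0],80],
    [[-0.37,-0.306,-0.08],[0,0,0],80],
    [[-0.37,-0.306,-0.08],[0,0,0],80]
  ]
}}

```text
time_s: 8.6
tool_pos: [0.414, -0.2784, 0.1666]
orientation: [0.708, 0.706, -0.0, -0.001]
force: [1.3, 0.8, 0.2]
grip_width: 0.0584
grip_force: 0.0
```

```bash
python3 - <<'E'
from fit import *
s=r.state();print(s['time_s'],s['tool_pos'],s['orientation'],s['grip_width'])
IM['wrist']=r.camera('wrist')
print(knob('wrist',(.4155,-.279)),fit('wrist','knob_large'),fit('wrist','mouth_small'))
E
```

```text
8.6 [ 0.41400007 -0.27839481  0.16663854] [ 7.07828627e-01  7.06383665e-01 -3.11724748e-04 -8.09527258e-04] 0.05838759969446093
(array([ 0.4153, -0.2776]), [29, 32, 711]) (array([ 0.41485389, -0.27780711]), np.float64(-0.9726619698853433), 0.75) (array([ 0.62162163, -0.27759261]), np.float64(-0.9669567926475456), 0.94)
```

Request:
{"api": "send_rows", "payload": {
  "deltas": [
    [[0.002,0.001,-0.07],[0,0,0],80],
    [[0.002,0.001,-0.13],[0,0,0],80],
    [[0.002,0.001,-0.18],[0,0,0],80],
    [[0.002,0.001,-0.205],[0,0,0],80],
    [[0.002,0.001,-0.206],[0,0,0],80],
    [[0.002,0.001,-0.206],[0,0,0],80],
    [[0.002,0.001,-0.206],[0,0,0],255],
    [[0.002,0.001,-0.206],[0,0,0],255]
  ],
  "squeeze": 40
}}

```text
time_s: 9.55
tool_pos: [0.4171, -0.2777, 0.0449]
orientation: [0.707, 0.707, 0.0, 0.001]
force: [0.1, -0.1, -0.0]
grip_width: 0.0306
grip_force: 0.0
```

Request:
{"api": "send_rows", "payload": {
  "deltas": [
    [[0,0,0],[0,0,0],255],
    [[0,0,0],[0,0,0],255],
    [[0,0,0],[0,0,0],255],
    [[0,0,0],[0,0,0],255]
  ]
}}

```text
time_s: 9.95
tool_pos: [0.4169, -0.2777, 0.0449]
orientation: [0.707, 0.707, 0.0, 0.001]
force: [-2.4, 1.0, 11.8]
grip_width: 0.0204
grip_force: 38.7
```

Request:
{"api": "send_rows", "payload": {
  "deltas": [
    [[0,0,0.02],[0,0,0],255],
    [[0,0,0.08],[0,0,0],255],
    [[0,0,0.16],[0,0,0],255],
    [[0,0,0.24],[0,0,0],255],
    [[0,0,0.28],[0,0,0],255],
    [[0,0,0.28],[0,0,0],255]
  ]
}}

```text
time_s: 10.55
tool_pos: [0.4178, -0.2784, 0.2164]
orientation: [0.707, 0.707, 0.001, 0.003]
force: [-0.0, -0.2, -0.7]
grip_width: 0.0201
grip_force: 39.6
```

```bash
python3 - <<'E'
from fit import *
s=r.state();print(s['time_s'],s['tool_pos'],s['orientation'])
# held disc check: predicted vs mask in the wrist view
z=s['tool_pos'][2]-.0065-.0235; c=cam('wrist'); r.camera('wrist')
G['knob_large']=tuple(s['tool_pos'][:2])
for d in r.outline_of('wrist','knob_large'):
    ys,xs=np.nonzero(d['pixels']); q=hull(c,*s['tool_pos'][:2],.062,z,z)[:,0]
    print(d['confidence'],xs.min(),xs.max(),ys.min(),ys.max(),'pred',q.min(0),q.max(0))
E
```

```text
10.55 [ 0.41775069 -0.27837371  0.21644907] [0.70722775 0.70697736 0.00142461 0.00314464]
```

Request:
{"api": "send_rows", "payload": {
  "deltas": [
    [[0.355,0.586,0],[0,0,0],255],
    [[0.355,0.586,0],[0,0,0],255],
    [[0.355,0.586,0],[0,0,0],255],
    [[0.355,0.586,0],[0,0,0],255],
    [[0.355,0.586,0],[0,0,0],255],
    [[0.355,0.586,0],[0,0,0],255],
    [[0.355,0.586,0],[0,0,0],255],
    [[0.355,0.586,0],[0,0,0],255]
  ]
}}

```text
time_s: 11.45
tool_pos: [0.6236, 0.0663, 0.2105]
orientation: [0.707, 0.707, -0.001, -0.001]
force: [1.4, -0.7, -0.9]
grip_width: 0.0201
grip_force: 39.6
```

```bash
python3 - <<'E'
from fit import *
b=r.camera('side');cv2.imwrite('pics/l2.png',cv2.resize(b[100:350,170:470],(600,500)))
E
```

```text
(no output)
```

View pics/l2.png

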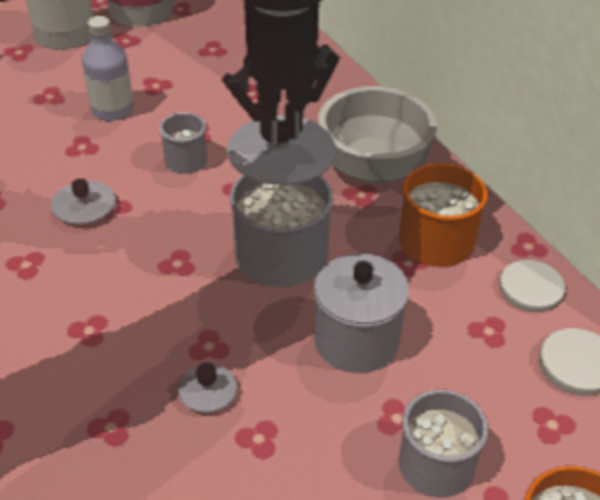

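The side view shows the large lid held level over the large jar, and the medium jar closed. Descending.

Request:
{"api": "send_rows", "payload": {
  "deltas": [
    [[0,0,-0.02],[0,0,0],255],
    [[0,0,-0.04],[0,0,0],255],
    [[0,0,-0.06],[0,0,0],255],
    [[0,0,-0.07],[0,0,0],255],
    [[0,0,-0.08],[0,0,0],255],
    [[0,0,-0.08],[0,0,0],255]
  ]
}}

```text
time_s: 12.1
tool_pos: [0.6232, 0.064, 0.1631]
orientation: [0.707, 0.707, -0.0, -0.0]
force: [0.3, 0.0, -0.3]
grip_width: 0.0196
grip_force: 39.6
```

Request:
{"api": "send_rows", "payload": {
  "deltas": [
    [[0.01,0.017,0],[0,0,0],255],
    [[0.01,0.017,0],[0,0,0],255],
    [[0.01,0.017,-0.01],[0,0,0],255],
    [[0.01,0.017,-0.02],[0,0,0],255],
    [[0.01,0.017,-0.027],[0,0,0],255],
    [[0.01,0.017,-0.032],[0,0,0],255],
    [[0.01,0.017,-0.032],[0,0,0],255]
  ]
}}

```text
time_s: 12.8
tool_pos: [0.6293, 0.0746, 0.1441]
orientation: [0.707, 0.707, -0.0, -0.0]
force: [0.5, -0.2, -0.7]
grip_width: 0.02
grip_force: 39.6
```

Continue down to about 0.1345.

Request:
{"api": "send_rows", "payload": {
  "deltas": [
    [[0,0,-0.005],[0,0,0],255],
    [[0,0,-0.01],[0,0,0],255],
    [[0,0,-0.013],[0,0,0],255],
    [[0,0,-0.016],[0,0,0],255],
    [[0,0,-0.016],[0,0,0],255]
  ]
}}

```text
time_s: 13.3
tool_pos: [0.6294, 0.0748, 0.1348]
orientation: [0.707, 0.707, -0.0, -0.0]
force: [-0.9, -0.9, -1.7]
grip_width: 0.02
grip_force: 39.6
```

Request:
{"api": "send_rows", "payload": {
  "deltas": [
    [[0,0,0],[0,0,0],80],
    [[0,0,0],[0,0,0],80],
    [[0,0,0],[0,0,0],80],
    [[0,0,0],[0,0,0],80],
    [[0,0,0.08],[0,0,0],80],
    [[0,0,0.16],[0,0,0],80],
    [[0,0,0.16],[0,0,0],80],
    [[0,0,0.16],[0,0,0],80]
  ]
}}

```text
time_s: 14.1
tool_pos: [0.6301, 0.0749, 0.2325]
orientation: [0.707, 0.707, 0.001, 0.001]
force: [-0.1, -0.8, -0.9]
grip_width: 0.0584
grip_force: 0.0
```

```bash
python3 - <<'E'
from fit import *
s=r.state();print(s['time_s'],s['tool_pos'],s['grip_width'],s['force'])
a=r.camera('wrist');b=r.camera('side');cv2.imwrite('pics/m2.png',np.hstack([cv2.resize(a,(400,300)),cv2.resize(b[150:300,230:430],(400,300))]))
E
```

```text
14.1 [0.63013637 0.07488936 0.23249932] 0.05839183201579945 [-0.05326251 -0.8477067  -0.89725922]
```

View pics/m2.png

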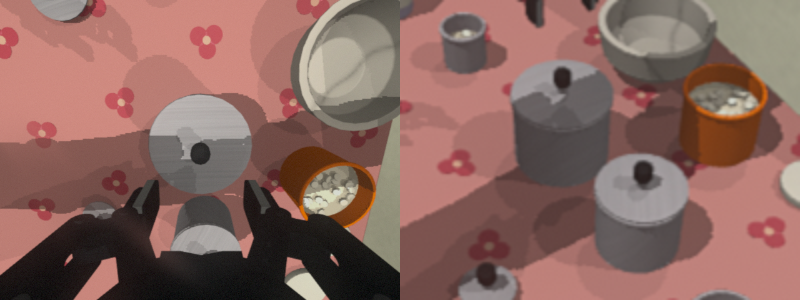

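The large and medium lids both sit flat and home. Now the small lid.

Request:
{"api": "send_rows", "payload": {
  "deltas": [
    [[-0.318,0.328,-0.1],[0,0,0],80],
    [[-0.318,0.328,-0.1],[0,0,0],80],
    [[-0.318,0.328,-0.1],[0,0,0],80],
    [[-0.318,0.328,-0.1],[0,0,0],80],
    [[-0.318,0.328,-0.1],[0,0,0],80],
    [[-0.318,0.328,-0.1],[0,0,0],80],
    [[-0.318,0.328,-0.1],[0,0,0],80],
    [[-0.318,0.328,-0.1],[0,0,0],80]
  ]
}}

```text
time_s: 15.0
tool_pos: [0.4382, 0.2715, 0.1702]
orientation: [0.707, 0.708, -0.001, -0.0]
force: [0.3, -0.9, 0.9]
grip_width: 0.0589
grip_force: 0.0
```

```bash
python3 - <<'E'
from fit import *
s=r.state();print(s['time_s'],s['tool_pos'],s['orientation'],s['grip_width'])
IM['wrist']=r.camera('wrist')
print(knob('wrist',(.4395,.272)),fit('wrist','knob_small'),fit('wrist','mouth_tiny'))
E
```

```text
15.0 [0.43821466 0.2714838  0.17018463] [ 7.06649828e-01  7.07562817e-01 -9.30799636e-04 -1.23219531e-04] 0.058870410711437594
(array([0.4379, 0.2736]), [28, 31, 687]) (array([0.43771269, 0.27374323]), np.float64(-0.9710753866764097), 0.59) (array([0.59999308, 0.29997651]), np.float64(-0.9635680941749544), 0.57)
```

Request:
{"api": "send_rows", "payload": {
  "deltas": [
    [[0,0.003,-0.07],[0,0,0],80],
    [[0,0.003,-0.13],[0,0,0],80],
    [[0,0.003,-0.18],[0,0,0],80],
    [[0,0.003,-0.205],[0,0,0],80],
    [[0,0.003,-0.209],[0,0,0],80],
    [[0,0.003,-0.209],[0,0,0],80],
    [[0,0.003,-0.209],[0,0,0],255],
    [[0,0.003,-0.209],[0,0,0],255]
  ]
}}

```text
time_s: 15.95
tool_pos: [0.4395, 0.2736, 0.0468]
orientation: [0.707, 0.707, 0.001, 0.0]
force: [1.2, -0.2, -0.4]
grip_width: 0.03
grip_force: 0.0
```

Request:
{"api": "send_rows", "payload": {
  "deltas": [
    [[0,0,0],[0,0,0],255],
    [[0,0,0],[0,0,0],255],
    [[0,0,0],[0,0,0],255],
    [[0,0,0],[0,0,0],255]
  ]
}}

```text
time_s: 16.35
tool_pos: [0.4394, 0.2737, 0.0468]
orientation: [0.707, 0.707, 0.001, 0.0]
force: [-1.3, -1.8, 8.9]
grip_width: 0.0201
grip_force: 38.7
```

Request:
{"api": "send_rows", "payload": {
  "deltas": [
    [[0,0,0.02],[0,0,0],255],
    [[0,0,0.08],[0,0,0],255],
    [[0,0,0.16],[0,0,0],255],
    [[0,0,0.24],[0,0,0],255],
    [[0,0,0.3],[0,0,0],255],
    [[0,0,0.3],[0,0,0],255],
    [[0,0,0.3],[0,0,0],255]
  ]
}}

```text
time_s: 17.05
tool_pos: [0.439, 0.2735, 0.2273]
orientation: [0.707, 0.707, 0.001, 0.0]
force: [-0.6, -0.3, -1.1]
grip_width: 0.0201
grip_force: 39.5
```

Request:
{"api": "send_rows", "payload": {
  "deltas": [
    [[0.305,-0.921,0],[0,0,0],255],
    [[0.305,-0.921,0],[0,0,0],255],
    [[0.305,-0.921,0],[0,0,0],255],
    [[0.305,-0.921,0],[0,0,0],255],
    [[0.305,-0.921,0],[0,0,0],255],
    [[0.305,-0.921,0],[0,0,0],255],
    [[0.305,-0.921,0],[0,0,0],255],
    [[0.305,-0.921,0],[0,0,0],255]
  ]
}}

```text
time_s: 17.85
tool_pos: [0.5641, -0.1082, 0.2248]
orientation: [0.707, 0.707, -0.001, -0.001]
force: [1.0, 0.8, -1.0]
grip_width: 0.0201
grip_force: 39.5
```

Request:
{"api": "send_rows", "payload": {
  "deltas": [
    [[0.094,-0.287,0],[0,0,0],255],
    [[0.094,-0.287,0],[0,0,0],255],
    [[0.094,-0.287,0],[0,0,0],255],
    [[0.094,-0.287,0],[0,0,0],255],
    [[0.094,-0.287,-0.03],[0,0,0],255],
    [[0.094,-0.287,-0.06],[0,0,0],255],
    [[0.094,-0.287,-0.09],[0,0,0],255],
    [[0.094,-0.287,-0.09],[0,0,0],255]
  ]
}}

```text
time_s: 18.65
tool_pos: [0.6191, -0.2777, 0.168]
orientation: [0.707, 0.707, -0.001, -0.003]
force: [-0.0, 0.2, -1.0]
grip_width: 0.0197
grip_force: 39.5
```

```bash
python3 - <<'E'
from fit import *
s=r.state();print(s['time_s'],s['tool_pos'],s['orientation'])
b=r.camera('side');cv2.imwrite('pics/l3.png',cv2.resize(b[190:390,290:490],(600,600)))
for n in('side','scene'):
    if n=='scene': r.camera(n)
    print(n,fit(n,'mouth_small'))
E
```

```text
18.65 [ 0.61908885 -0.27769265  0.16804859] [ 0.70710981  0.70709729 -0.00135355 -0.00270364]
side (array([ 0.62318816, -0.27771269]), np.float64(-0.8338908903757076), 0.65)
scene (array([ 0.61999762, -0.28019097]), np.float64(-0.8351618211738892), 0.58)
```

View pics/l3.png

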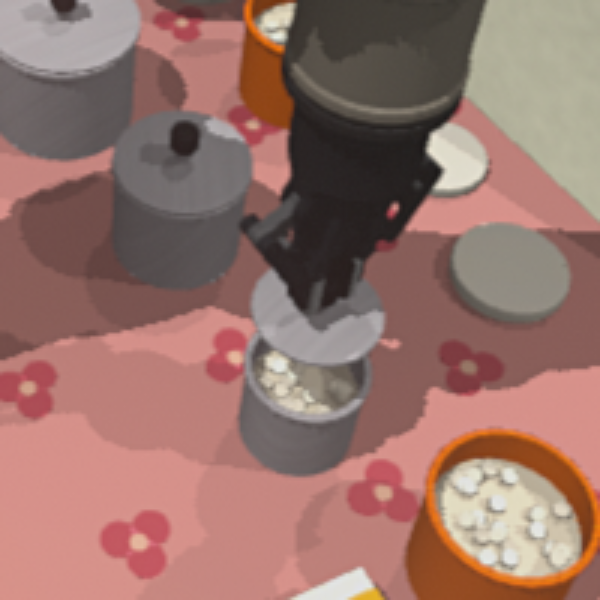

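Request:
{"api": "send_rows", "payload": {
  "deltas": [
    [[0.004,-0.002,-0.02],[0,0,0],255],
    [[0.004,-0.002,-0.04],[0,0,0],255],
    [[0.004,-0.002,-0.055],[0,0,0],255],
    [[0.004,-0.002,-0.065],[0,0,0],255],
    [[0.004,-0.002,-0.073],[0,0,0],255],
    [[0.004,-0.002,-0.08],[0,0,0],255],
    [[0.004,-0.002,-0.08],[0,0,0],255]
  ]
}}

```text
time_s: 19.55
tool_pos: [0.6232, -0.2797, 0.1232]
orientation: [0.707, 0.707, -0.0, -0.0]
force: [0.1, -0.3, -1.3]
grip_width: 0.02
grip_force: 39.5
```

Request:
{"api": "send_rows", "payload": {
  "deltas": [
    [[-0.002,0.001,-0.005],[0,0,0],255],
    [[-0.002,0.001,-0.01],[0,0,0],255],
    [[-0.002,0.001,-0.014],[0,0,0],255],
    [[-0.002,0.001,-0.017],[0,0,0],255],
    [[-0.002,0.001,-0.019],[0,0,0],255],
    [[-0.002,0.001,-0.019],[0,0,0],255]
  ]
}}

```text
time_s: 20.15
tool_pos: [0.6221, -0.2791, 0.1121]
orientation: [0.707, 0.707, -0.0, -0.0]
force: [-1.1, 0.6, -1.4]
grip_width: 0.0201
grip_force: 39.5
```

Request:
{"api": "send_rows", "payload": {
  "deltas": [
    [[0,0,0],[0,0,0],80],
    [[0,0,0],[0,0,0],80],
    [[0,0,0],[0,0,0],80],
    [[0,0,0],[0,0,0],80],
    [[0,0,0.08],[0,0,0],80],
    [[0,0,0.16],[0,0,0],80],
    [[0,0,0.16],[0,0,0],80],
    [[0,0,0.16],[0,0,0],80]
  ]
}}

```text
time_s: 20.95
tool_pos: [0.6227, -0.2793, 0.2098]
orientation: [0.707, 0.707, 0.001, 0.001]
force: [0.4, 0.7, -0.8]
grip_width: 0.0585
grip_force: 0.0
```

```bash
python3 - <<'E'
from fit import *
s=r.state();print(s['time_s'],s['tool_pos'],s['grip_width'],s['force'])
a=r.camera('wrist');b=r.camera('side');cv2.imwrite('pics/m3.png',np.hstack([cv2.resize(a,(400,300)),cv2.resize(b[260:380,310:470],(400,300))]))
E
```

```text
20.95 [ 0.6226896  -0.27932014  0.20977726] 0.058540535847246174 [ 0.40342078  0.69909092 -0.84203557]
```

View pics/m3.png

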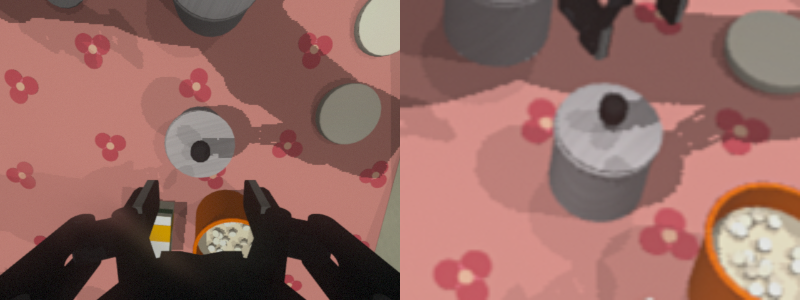

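The small lid is flat on its jar. Now the tiny lid.

Request:
{"api": "send_rows", "payload": {
  "deltas": [
    [[-0.284,0.328,-0.07],[0,0,0],80],
    [[-0.284,0.328,-0.07],[0,0,0],80],
    [[-0.284,0.328,-0.07],[0,0,0],80],
    [[-0.284,0.328,-0.07],[0,0,0],80],
    [[-0.284,0.328,-0.07],[0,0,0],80],
    [[-0.284,0.328,-0.07],[0,0,0],80],
    [[-0.284,0.328,-0.07],[0,0,0],80],
    [[-0.284,0.328,-0.07],[0,0,0],80]
  ]
}}

```text
time_s: 21.85
tool_pos: [0.4522, -0.0827, 0.1661]
orientation: [0.707, 0.707, -0.0, 0.0]
force: [-0.2, -0.4, -0.6]
grip_width: 0.0589
grip_force: 0.0
```

```bash
python3 - <<'E'
from fit import *
s=r.state();print(s['time_s'],s['tool_pos'],s['orientation'],s['grip_width'])
IM['wrist']=r.camera('wrist')
print(knob('wrist',(.451,-.082)),fit('wrist','knob_tiny'))
E
```

```text
21.85 [ 0.45220923 -0.08269955  0.16614112] [ 7.07076292e-01  7.07137258e-01 -1.24263031e-04  1.69835926e-06] 0.05885819201120646
(array([ 0.4497, -0.0816]), [29, 31, 699]) (array([ 0.449503  , -0.08193149]), np.float64(-0.9641458577022834), 0.65)
```

Request:
{"api": "send_rows", "payload": {
  "deltas": [
    [[-0.004,0.002,-0.07],[0,0,0],80],
    [[-0.004,0.002,-0.13],[0,0,0],80],
    [[-0.004,0.002,-0.18],[0,0,0],80],
    [[-0.004,0.002,-0.205],[0,0,0],80],
    [[-0.004,0.002,-0.206],[0,0,0],80],
    [[-0.004,0.002,-0.206],[0,0,0],80],
    [[-0.004,0.002,-0.206],[0,0,0],255],
    [[-0.004,0.002,-0.206],[0,0,0],255]
  ]
}}

```text
time_s: 22.75
tool_pos: [0.4501, -0.0813, 0.0436]
orientation: [0.707, 0.707, 0.001, 0.001]
force: [0.5, -0.3, -0.4]
grip_width: 0.0307
grip_force: 0.0
```

Request:
{"api": "send_rows", "payload": {
  "deltas": [
    [[0,0,0],[0,0,0],255],
    [[0,0,0],[0,0,0],255],
    [[0,0,0],[0,0,0],255],
    [[0,0,0],[0,0,0],255]
  ]
}}

```text
time_s: 23.15
tool_pos: [0.4499, -0.0812, 0.0436]
orientation: [0.707, 0.707, 0.001, 0.0]
force: [-3.0, -0.8, 9.4]
grip_width: 0.02
grip_force: 38.7
```

Request:
{"api": "send_rows", "payload": {
  "deltas": [
    [[0,0,0.02],[0,0,0],255],
    [[0,0,0.08],[0,0,0],255],
    [[0,0,0.16],[0,0,0],255],
    [[0,0,0.24],[0,0,0],255],
    [[0,0,0.3],[0,0,0],255],
    [[0,0,0.3],[0,0,0],255],
    [[0,0,0.3],[0,0,0],255]
  ]
}}

```text
time_s: 23.85
tool_pos: [0.4496, -0.0811, 0.2242]
orientation: [0.707, 0.707, 0.001, 0.001]
force: [0.1, 0.4, -1.3]
grip_width: 0.0202
grip_force: 39.4
```

Request:
{"api": "send_rows", "payload": {
  "deltas": [
    [[0.25,0.637,0],[0,0,0],255],
    [[0.25,0.637,0],[0,0,0],255],
    [[0.25,0.637,0],[0,0,0],255],
    [[0.25,0.637,0],[0,0,0],255],
    [[0.25,0.637,0],[0,0,0],255],
    [[0.25,0.637,0],[0,0,0],255],
    [[0.25,0.637,0],[0,0,0],255],
    [[0.25,0.637,0],[0,0,0],255]
  ]
}}

```text
time_s: 24.65
tool_pos: [0.5953, 0.2928, 0.2213]
orientation: [0.707, 0.707, -0.001, -0.0]
force: [0.5, -0.7, -0.5]
grip_width: 0.0201
grip_force: 39.4
```

```bash
python3 - <<'E'
from fit import *
s=r.state();print(s['time_s'],s['tool_pos'],s['orientation'])
for n in('side','scene'):
    r.camera(n); c=cam(n)
    for d in r.spot_in(n,'spirit_bottle')[:2]: print(n,d['confidence'],d['xy'],ray(c,d['xy'],.075))
    print(fit(n,'mouth_tiny'))
E
```

```text
24.65 [0.59530126 0.29280855 0.22133476] [ 7.07141243e-01  7.07071353e-01 -1.13139272e-03 -2.89399608e-04]
side 0.88 [223.9, 138.4] [0.54769225 0.43834453 0.075     ]
side 0.51 [350.3, 241.7] [ 0.64908952 -0.07851085  0.075     ]
(array([0.59993517, 0.30143505]), np.float64(-0.9588571428571429), 0.69)
scene 0.88 [496.3, 288.4] [0.55473021 0.4623441  0.075     ]
(array([0.59774877, 0.29886856]), np.float64(-0.9507224898110411), 0.76)
```

Request:
{"api": "send_rows", "payload": {
  "deltas": [
    [[0.006,0.012,0],[0,0,0],255],
    [[0.006,0.012,-0.05],[0,0,0],255],
    [[0.006,0.012,-0.1],[0,0,0],255],
    [[0.006,0.012,-0.13],[0,0,0],255],
    [[0.006,0.012,-0.15],[0,0,0],255],
    [[0.006,0.012,-0.16],[0,0,0],255],
    [[0.006,0.012,-0.16],[0,0,0],255],
    [[0.006,0.012,-0.16],[0,0,0],255]
  ]
}}

```text
time_s: 25.75
tool_pos: [0.5996, 0.2986, 0.1277]
orientation: [0.707, 0.707, 0.001, 0.0]
force: [0.8, -0.4, 0.3]
grip_width: 0.0197
grip_force: 39.4
```

Request:
{"api": "send_rows", "payload": {
  "deltas": [
    [[0,0.003,-0.01],[0,0,0],255],
    [[0,0.003,-0.02],[0,0,0],255],
    [[0,0.003,-0.028],[0,0,0],255],
    [[0,0.003,-0.036],[0,0,0],255],
    [[0,0.003,-0.043],[0,0,0],255],
    [[0,0.003,-0.049],[0,0,0],255],
    [[0,0.003,-0.054],[0,0,0],255],
    [[0,0.003,-0.054],[0,0,0],255]
  ]
}}

```text
time_s: 26.55
tool_pos: [0.5993, 0.3006, 0.0948]
orientation: [0.707, 0.707, 0.0, -0.0]
force: [-2.0, -0.5, 4.5]
grip_width: 0.02
grip_force: 40.0
```

Request:
{"api": "send_rows", "payload": {
  "deltas": [
    [[0,0,0],[0,0,0],80],
    [[0,0,0],[0,0,0],80],
    [[0,0,0],[0,0,0],80],
    [[0,0,0],[0,0,0],80],
    [[0,0,0.08],[0,0,0],80],
    [[0,0,0.16],[0,0,0],80],
    [[0,0,0.24],[0,0,0],80],
    [[0,0,0.24],[0,0,0],80]
  ]
}}

```text
time_s: 27.35
tool_pos: [0.6017, 0.3015, 0.2457]
orientation: [0.707, 0.707, 0.005, 0.001]
force: [0.8, -0.4, 0.3]
grip_width: 0.0587
grip_force: 0.0
```

```bash
python3 - <<'E'
from fit import *
s=r.state();print(s['time_s'],s['tool_pos'],s['grip_width'],s['force'])
a=r.camera('wrist');b=r.camera('side');cv2.imwrite('pics/m4.png',np.hstack([cv2.resize(a,(400,300)),cv2.resize(b[100:400,180:520],(400,353))[:300]]))
c=b[130:205,210:310];cv2.imwrite('pics/m5.png',np.vstack([cv2.imread('pics/m4.png'),np.hstack([cv2.resize(c,(400,300)),cv2.resize(r.camera('scene')[160:340,200:460],(400,300))])]))
E
```

```text
27.35 [0.60165105 0.30151676 0.24570169] 0.05872231408829545 [ 0.76384032 -0.41889783  0.25129262]
```

View pics/m5.png

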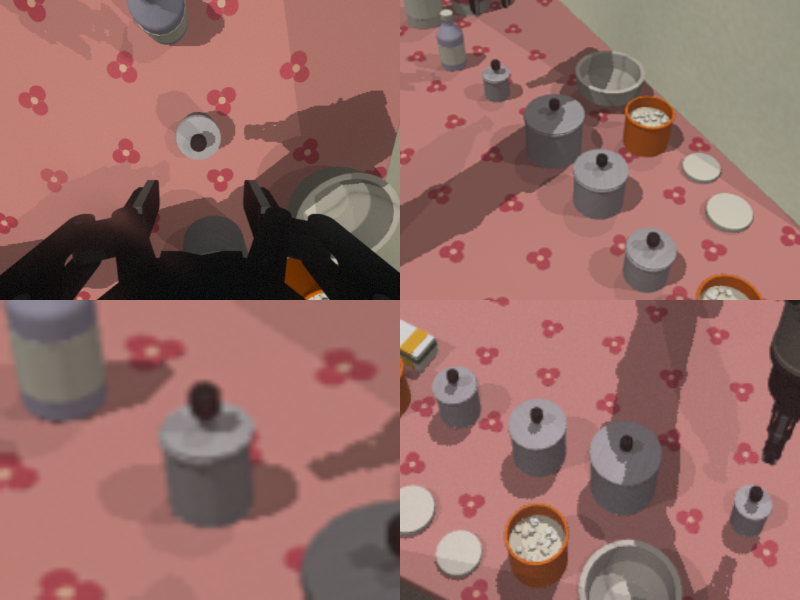

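All four lids sit flat on their jars in every view, the bystanders have not moved, and the gripper is clear.

```bash
python3 -c "
from plant import r
print(r.finish_job())"
```

```text
the job is handed in; nothing more can be done
None
```

All four lids are on their matching jars and look flat and fully home in the camera views; the job was handed in at about 27 s, with the bottle and carton untouched.

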